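Tip the standing vial into its trough and shut the clamshell case

ROBOT

A 6-joint arm with a two-finger parallel gripper is mounted at the origin on a cart in front of the work surface, level with it; the furniture and walls round the work are solid. World frame = base frame: x ahead of the robot, y to its left, z up, the work surface at z = 0. Lengths are in m, angles in rad, forces in N, time in s.
With the tool pointing down it reaches from about 0.3 to 0.875 m from the base axis. Payload 6.4 kg.
Tool frame: the origin (TCP) lies between the finger pads; the fingertips stand 17 mm ahead of it and the grasp point (between the pads) lies 2 mm behind it; z points along the fingers, y is the line along which they close (so a half turn about z gives the same grasp; the last joint's range is limited). The gripper opens to 85 mm and grips with 20 to 120 N. Pads are 22 mm wide; open, the fingers measure 114 mm over their backs; the gripper's body (76 mm by 85 mm) begins 54 mm behind the grasp point. The pads swing forward as they close: fully open they stand 13 mm farther back than shut.
Start: joints at [1.066, 0.181, 1.607, -0, 1.354, -0.206], TCP at [0.169, 0.55, 0.248] pointing down, gripper open.
Joint ranges: [-2.99, 2.99], [-0.89, 2.07], [0.3, 2.58], [-1.14, 4.28], [0, 2.63], [-3.12, 3.12]. Speed limits (rad/s): [2.57, 2.57, 3.01, 3.14, 3.14, 3.14].

INTERFACE

Orientations are given as a unit quaternion [x, y, z, w].
In Python, from bench import robot gives the robot as it stands. The module is installed in compiled form; this text tells all that it offers.
- The arm moves only by the shell command python3 -m inch 'ROWS' [OPENING] [FORCE]. ROWS is JSON, a list of rows, each an object with "linear": the shift along the world's x, y, z in m, a list of three; "turn": the turn about the world's z in rad. A call has 1 to 10 rows; each row shifts and turns the commanded pose from where the row before left it; what a row does not reach is not made up. A row lasts 1/8 s, in which the tool goes at most 62.5 mm and 10.7 degrees, less where a joint would pass 70% of its speed; a pose out of reach is approached as far as the arm can. A call with a gripper value outside its range is refused whole. OPENING is the finger opening in m, from 0 to 0.0854, set as the call begins (- or left out, the last holds). The fingers move at their own pace and stop on an object; FORCE is the grip in N (left out, the last holds). Time passes only in rows, so rows that do not move let the fingers close. It gives the time, the measured TCP pose, the force, the opening and the grip force at its end, in the units of the state.
- robot.get_obs(): the state, without advancing time (a new reading comes with each control period).
- robot.get_image(name): name is "scene" or "top"; returns (picture, depth): 420x560x3 uint8, red, green, blue; 420x560 float32, m along the optical axis (not along the pixel's ray), 0 where there is no reading.
- robot.camera_model(name): a dict with "K" (3x3 intrinsics, pixels), "rvec" (rotation vector, rad) and "tvec" (3), from world to camera coordinates, as OpenCV has them. Camera axes: x right, y down, z forward; pixel columns grow to the right and rows downward; lengths in m; the calibration is good to about 2 mm. A picture is of the moment at which its call begins. camera_model takes no time and is no camera call.
- robot.job_done(): hands the job in; it is judged then, once.
The state is a dict: "time_s": time; "joints": joint angles; "joint_vel": joint speeds; "joint_torque": joint torques, N m; "eef_pos": TCP position; "tool_rot": TCP orientation; "contact_force": force on the tool from outside, world axes, zero at the start; "wrist_torque": the same for the moment, N m; "gripper_width": finger opening in m; "gripper_force": force on a finger pad.
Only numpy, scipy, OpenCV 4.12 (cv2) and the standard library are available. Lean on these libraries where they do the work, as an engineer would, in place of code of your own. Each camera call takes 0.05 s, during which the arm holds its last target. There are 200 camera calls.

TASK

The case of dropper vials has to be shut, but one vial has been left standing on end in it: push that vial over with a fingertip so that it lies down flat in its own empty trough with its dropper towards the hinge, like the others. Then push the open lid over from behind and press it down at the front until the case is fully shut, and come clear. Only push: pinch and lift nothing, do not ram the vials, do not press hard on the thin lid, do not shove the case more than a few centimetres, and leave the things around it where they are.

Things in the scene. Friction and masses are not known exactly. Their poses are not given: they have to be found in the camera images.
- serum_case: Thin clear plastic clamshell case, loose on the desk, about 0.15 kg. Its base is a tray 182 x 137 mm inside, walls 16 mm high, floor 1 mm above the desk. Origin: on the desk under the case; x points to the hinge side (roughly to the robot's left), z up. The front wall is at x = -85 mm, the hinge line at x = +107 mm, parallel to y. It slides if shoved.
- case_hinge (a point): Middle of the lid's hinge line, at the rear of the case, 18 mm above the desk.
- trough_a (a point): Middle of the floor of one outer trough (27 mm wide), at y = +54 mm in the case. Five troughs run along x, side by side, 26 mm apart, from x = -84 to -25 mm, parted by ribs 4 mm high; the outer two lie along the tray's side walls. One of the outer two has no vial lying in it.
- trough_b (a point): Middle of the floor of the other outer trough, at y = -54 mm in the case; just like trough_a.
- serum_case_lid (a joint): Hinge of the clear lid, rad: 0 shut, growing as it opens; 1.57 is upright, 2.44 the stop. It starts leaning back beyond upright, 1.7 to 2.0. The hinge rubs (0.02 N m; a push of about 0.2 N at the free edge moves it) so that the lid, about 15 g, stays at any angle and does not fall shut by itself.
- lid_flange (a point): Middle of the front flange, a strip 6 x 152 x 2 mm at the lid's free edge, 198 mm from the hinge line, 20 mm above the desk when shut. The lid is a shallow hood: its outer face is a flat plate 112 mm wide, from 21 to 181 mm from the hinge line, standing 31 mm outside the plane of hinge line and flange; shut, this plate is the case's level top, 49 mm above the desk.
- vial_1: The dropper vial that stands on end in the case, in one of the two outer troughs (which one varies), near the front wall. 90 mm tall: glass body 24 mm across and 60 mm high, then a cap 15 mm across tapering to the dropper. 25 g. It tips about its base rather than slides when pushed 40 mm up or higher. Origin: centre of its base; x runs along it to the dropper.
- vial_2: One of the four dropper vials already lying in the case, built like vial_1, base towards the front flange, dropper towards the hinge, axis 13 mm above the desk. Origin at the centre of its base, x along it to the dropper.
- vial_3: One of the four dropper vials already lying in the case, built like vial_1, base towards the front flange, dropper towards the hinge, axis 13 mm above the desk. Origin at the centre of its base, x along it to the dropper.
- vial_4: One of the four dropper vials already lying in the case, built like vial_1, base towards the front flange, dropper towards the hinge, axis 13 mm above the desk. Origin at the centre of its base, x along it to the dropper.
- vial_5: One of the four dropper vials already lying in the case, built like vial_1, base towards the front flange, dropper towards the hinge, axis 13 mm above the desk. Origin at the centre of its base, x along it to the dropper.
- capillary_jar: Bystander: closed round jar, 26 mm across, 97 mm tall, standing behind the case. Origin under its middle.
- specimen_cup: Bystander: specimen cup with screw lid, 66 mm across, 77 mm tall, behind the case. Origin under its middle.
- pencil: Bystander: pencil stub 129 mm long lying left of the case. Origin under its middle.
- tape_roll: Bystander: roll of tape, 98 mm across, 24 mm high, lying to the right. Origin under its middle.
- label_roll: Bystander: roll of labels, 52 mm across, 25 mm high, at the far left. Origin under its middle.

How it is judged:
By the outcome, as a careful person would: the job done as asked, in the order asked, and still so for the second after the job is handed in, with the robot touching nothing.
It also fails if it takes over 51 s, if anything falls off the work surface, if the arm or the gripper's body presses on something with over 40 N, if the wrist force passes 120 N, or if a joint passes its speed limit or range.

## Working session

There is one attempt and no reset: what is moved stays moved. The work goes in short steps, Python scripts to look and compute and a shell command to move; the robot and the scene stay as the last step left them, time stands still between calls to the robot, and variables do not carry over. Pictures are saved under pics/ and viewed, at most 10 in all, crops included, and the job is handed in when it is done.

```bash
mkdir -p pics; cat > h.py <<'E'
from bench import robot
import numpy as np, cv2
def cam(n):
    m=robot.camera_model(n); R,_=cv2.Rodrigues(np.array(m["rvec"],float)); return np.array(m["K"],float),R,np.array(m["tvec"],float).ravel()
def ray(n,u,v,z):
    K,R,t=cam(n); d=R.T@np.linalg.inv(K)@np.array([u,v,1.]); c=-R.T@t; return c+d*(z-c[2])/d[2]
def rayx(n,u,v,k,val):
    K,R,t=cam(n); d=R.T@np.linalg.inv(K)@np.array([u,v,1.]); c=-R.T@t; return c+d*(val-c[k])/d[k]
def proj(n,p):
    K,R,t=cam(n); q=K@(R@np.array(p,float)+t); return q[:2]/q[2]
def pts(n,dep):
    K,R,t=cam(n); v,u=np.mgrid[:dep.shape[0],:dep.shape[1]]
    P=np.stack([(u-K[0,2])/K[0,0]*dep,(v-K[1,2])/K[1,1]*dep,dep],-1); return (P-t)@R
def snap(n,f):
    im,d=robot.get_image(n); np.savez(f'pics/{f}.npz',im=im,d=d); cv2.imwrite(f'pics/{f}.png',cv2.resize(im[:,:,::-1],(800,600),interpolation=cv2.INTER_CUBIC)); return im,d
E
python3 - <<'E'
from h import *
snap("scene","s0");snap("top","t0")
o=robot.get_obs();print(o["time_s"],o["eef_pos"],o["tool_rot"],o["gripper_width"])
for n in("scene","top"):
    K,R,t=cam(n);print(n,-R.T@t,R[2],K[0,0])
E
```

```text
0.1 [0.16901334 0.54911187 0.24749069] [ 1.48827874e-01  9.88862804e-01 -7.38244561e-04 -2.73338954e-04] 0.085656613325464
scene [-0.13848253 -0.438627    1.07862456] [ 0.5195391   0.40205602 -0.75394303] 511.7206010853496
top [0.41123673 0.11370542 1.00354231] [ 0.16135788 -0.01908475 -0.98671141] 416.3846195134795
```

View pics/s0.png

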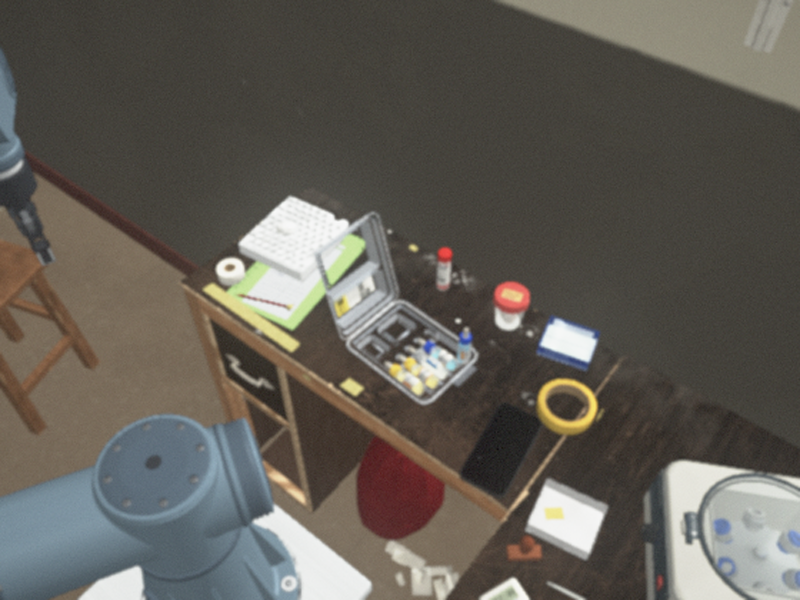

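View pics/t0.png

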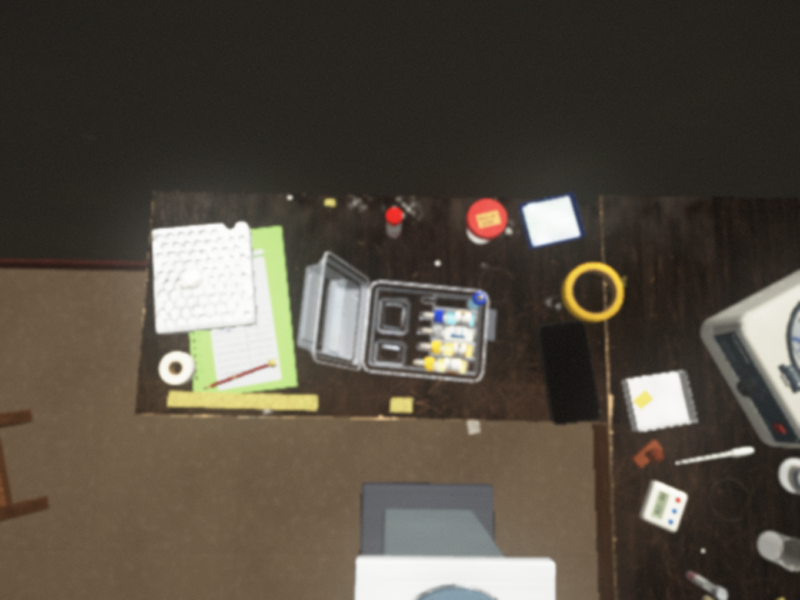

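The case is centred near (400,320) in the top view: lid open to the left (world +y), standing vial with a blue top at (478,298), in the far outer trough. I'll zoom in on both views.

```bash
python3 - <<'E'
from h import *
im=np.load('pics/t0.npz')['im'];c=im[165:275,200:355,::-1];cv2.imwrite('pics/t0c.png',cv2.resize(c,None,fx=5,fy=5,interpolation=cv2.INTER_CUBIC))
im=np.load('pics/s0.npz')['im'];c=im[140:290,215:345,::-1];cv2.imwrite('pics/s0c.png',cv2.resize(c,None,fx=4,fy=4,interpolation=cv2.INTER_CUBIC))
E
```

```text
(no output)
```

View pics/t0c.png

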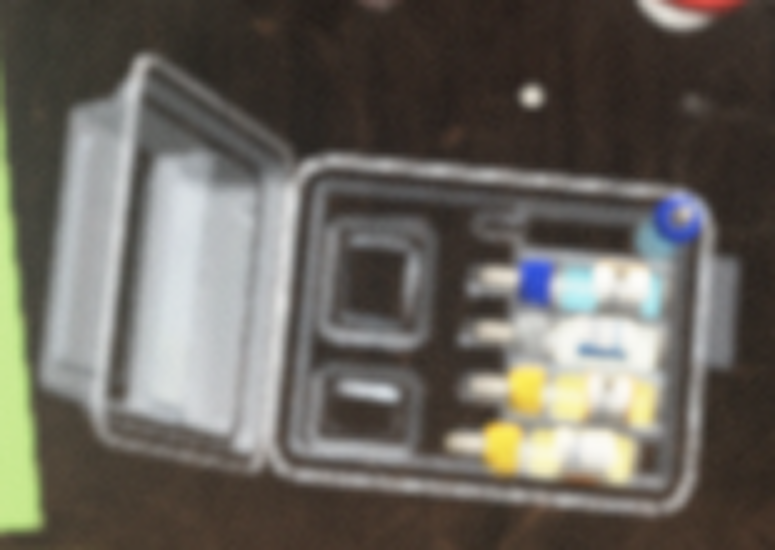

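View pics/s0c.png

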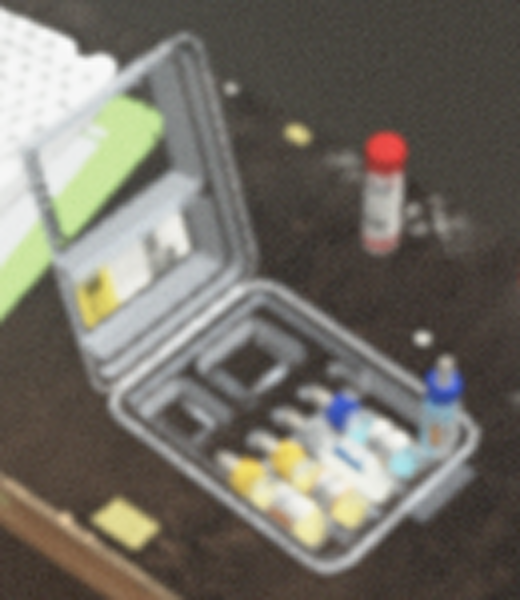

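Clear: rim corners in the top crop are near (295,165), (710,190), (690,505), (270,475). Vial tip is at (683,215), and the lid's free-edge corners at (148,58) and (100,430), matching (188,40) and (32,150) in the scene crop.

```bash
python3 - <<'E'
from h import *
np.set_printoptions(precision=4,suppress=True)
T=lambda u,v:(200+(u+.5)/5-.5,165+(v+.5)/5-.5)
S=lambda u,v:(215+(u+.5)/4-.5,140+(v+.5)/4-.5)
for p in [(295,165),(710,190),(690,505),(270,475)]: print('top rim',ray("top",*T(*p),.017)[:2])
for p in [(262,285),(475,435),(325,570),(115,400)]: print('scn rim',ray("scene",*S(*p),.017)[:2])
print('tip',ray("top",*T(683,215),.09)[:2],ray("scene",*S(446,360),.09)[:2],'cap',ray("top",*T(678,220),.068)[:2])
print('base scn',ray("scene",*S(434,452),.004)[:2])
def tri(a,b):
    P=[]
    for n in("top","scene"):
        K,R,t=cam(n);P.append(K@np.c_[R,t])
    X=cv2.triangulatePoints(P[0],P[1],np.array(a,float),np.array(b,float)).ravel();return X[:3]/X[3]
print('lid',tri(T(148,58),S(188,40)),tri(T(100,430),S(32,150)))
print('viatip',tri(T(683,215),S(446,360)))
# depth check
d=np.load('pics/t0.npz')['d'];P=pts("top",d)
m=(P[...,2]>.05)&(P[...,0]>.3)&(P[...,0]<.75)&(P[...,1]>-.1)&(P[...,1]<.45)
n,l,s,c=cv2.connectedComponentsWithStats(m.astype(np.uint8))
for i in range(1,n):
    if s[i,4]>8: q=P[l==i];print(s[i,4],c[i],np.median(q,0),q.min(0),q.max(0))
for i,p in enumerate([(683,215),(678,220)]):
    u,v=map(int,np.round(T(*p)));print(P[v,u])
E
```

```text
top rim [0.5972 0.1463]
top rim [ 0.5887 -0.0542]
top rim [ 0.4378 -0.0434]
top rim [0.4487 0.1545]
scn rim [0.5954 0.1387]
scn rim [ 0.5798 -0.0501]
scn rim [ 0.4363 -0.0367]
scn rim [0.4562 0.1519]
tip [ 0.5641 -0.0296] [ 0.5675 -0.0295] cap [ 0.5654 -0.0307]
base scn [ 0.5604 -0.0323]
lid [0.6011 0.201  0.2041] [0.4591 0.2093 0.2106]
viatip [ 0.5646 -0.0301  0.0929]
642 [339.6137 153.7804] [ 0.6922 -0.0411  0.0761] [ 0.4112 -0.0723  0.0589] [0.7273 0.1137 1.0035]
149 [274.9866 153.3221] [0.6856 0.1091 0.0947] [0.4112 0.0971 0.0504] [0.7022 0.1205 1.0035]
1807 [226.223  215.3414] [0.5345 0.2079 0.1485] [0.4112 0.1137 0.0503] [0.6044 0.2385 1.0035]
87 [334.0115 209.8046] [ 0.5611 -0.0271  0.072 ] [ 0.4112 -0.0392  0.0501] [0.573  0.1137 1.0035]
[ 0.5625 -0.0286  0.0936]
[ 0.5611 -0.0271  0.0883]
```

Case x axis ≈ (0.055, 0.998), hinge middle ≈ (0.523, 0.151), and lid at ≈1.85 rad. The vial stands at (0.564, -0.030) in trough_b. I'll close the fingers and travel high to the front of the case.

```bash
python3 -m inch '[{"linear":[0.02,-0.03,0.025],"turn":-0.166},{"linear":[0.025,-0.04,0.025],"turn":-0.166},{"linear":[0.025,-0.04,0],"turn":-0.166},{"linear":[0.025,-0.04,0],"turn":-0.166},{"linear":[0.025,-0.04,0],"turn":-0.166},{"linear":[0.025,-0.04,0],"turn":-0.166},{"linear":[0.025,-0.04,0],"turn":-0.166},{"linear":[0.025,-0.04,0],"turn":-0.166},{"linear":[0.025,-0.04,0],"turn":0},{"linear":[0.025,-0.04,0],"turn":0}]' 0 20
python3 -m inch '[{"linear":[0.025,-0.04,0],"turn":0},{"linear":[0.025,-0.04,0],"turn":0},{"linear":[0.025,-0.04,0],"turn":0},{"linear":[0.025,-0.04,0],"turn":0},{"linear":[0.025,-0.04,0],"turn":0},{"linear":[0.02,-0.04,0],"turn":0},{"linear":[0,0,0],"turn":0},{"linear":[0,0,0],"turn":0}]'
```

```text
time_s: 1.35
eef_pos: [0.4147, 0.1581, 0.2981]
tool_rot: [0.727, 0.687, -0.0, -0.0]
contact_force: [-0.1, 1.0, 1.0]
gripper_width: 0.0
gripper_force: 0.0
time_s: 2.35
eef_pos: [0.5587, -0.08, 0.2976]
tool_rot: [0.727, 0.687, -0.0, -0.001]
contact_force: [-1.0, 0.9, 0.1]
gripper_width: 0.0002
gripper_force: 0.0
```

```bash
python3 -m inch '[{"linear":[0.001,-0.01,-0.045],"turn":0},{"linear":[0.001,0,-0.045],"turn":0},{"linear":[0,0,-0.045],"turn":0},{"linear":[0,0,-0.045],"turn":0},{"linear":[0,0,-0.03],"turn":0},{"linear":[0,0,-0.016],"turn":0},{"linear":[0.001,0.015,0],"turn":0},{"linear":[0.001,0.015,0],"turn":0},{"linear":[0,0,0],"turn":0}]'
python3 - <<'E'
from h import *
im,d=robot.get_image("scene");cv2.imwrite('pics/s1c.png',cv2.resize(im[140:290,215:365,::-1],None,fx=4,fy=4,interpolation=cv2.INTER_CUBIC))
E
```

```text
time_s: 3.48
eef_pos: [0.5642, -0.0589, 0.0738]
tool_rot: [0.726, 0.688, 0.001, 0.001]
contact_force: [-0.2, 0.1, 1.4]
gripper_width: 0.0001
gripper_force: 0.0
```

View pics/s1c.png

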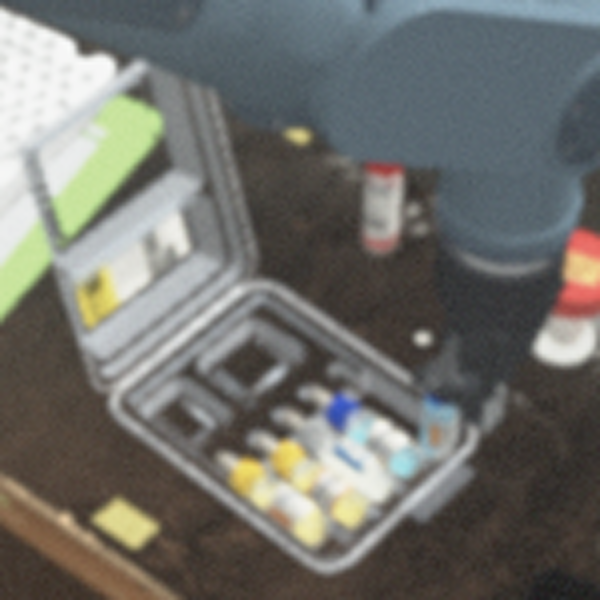

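The vial is still upright at (440,415), with the fingertip next to it near (490,415). I'll check where the tip should project.

```bash
python3 - <<'E'
from h import *
for p in [(.564,-.059,.057),(.564,-.048,.057),(.564,-.030,.057),(.564,-.03,.0),(.564,-.03,.09),(.579,-.059,.057),(.549,-.059,.057)]:
    u,v=proj("scene",p);print(p,(u-215)*4,(v-140)*4)
im,d=robot.get_image("top")
cv2.imwrite('pics/t1c.png',cv2.resize(im[165:275,200:355,::-1],None,fx=5,fy=5,interpolation=cv2.INTER_CUBIC))
E
```

```text
(0.564, -0.059, 0.057) 476.0793156114187 417.69680858523895
(0.564, -0.048, 0.057) 461.67869671742915 409.0952926370592
(0.564, -0.03, 0.057) 438.3254781257615 395.1463725499234
(0.564, -0.03, 0.0) 432.41085798775225 448.9702177350963
(0.564, -0.03, 0.09) 441.9320226503485 362.3263283855757
(0.579, -0.059, 0.057) 489.48849201823873 402.9614473678014
(0.549, -0.059, 0.057) 462.5068663628101 432.6115905387279
```

```bash
python3 -m inch '[{"linear":[0,0.004,0],"turn":0},{"linear":[0,0.004,0],"turn":0},{"linear":[0,0.004,0],"turn":0},{"linear":[0,0.004,0],"turn":0},{"linear":[0,0.004,0],"turn":0}]'
python3 -m inch '[{"linear":[0,0.004,0],"turn":0},{"linear":[0,0.004,0],"turn":0},{"linear":[0,0.004,0],"turn":0},{"linear":[0,0.004,0],"turn":0},{"linear":[0,0.004,0],"turn":0},{"linear":[0,0,0],"turn":0}]'
python3 - <<'E'
from h import *
im,d=robot.get_image("scene");im2,d=robot.get_image("top")
a=cv2.resize(im[140:290,215:315,::-1],None,fx=4,fy=4,interpolation=cv2.INTER_CUBIC);b=cv2.resize(im2[185:275,255:355,::-1],None,fx=4,fy=4,interpolation=cv2.INTER_CUBIC)
b=np.vstack([b,np.zeros((240,400,3),np.uint8)]);cv2.imwrite('pics/s2.png',np.hstack([a,b]))
E
```

```text
time_s: 4.2
eef_pos: [0.5632, -0.0402, 0.0723]
tool_rot: [0.727, 0.687, -0.0, -0.0]
contact_force: [-0.3, 0.8, 0.6]
gripper_width: 0.0001
gripper_force: 0.0
time_s: 4.95
eef_pos: [0.5632, -0.0201, 0.0723]
tool_rot: [0.726, 0.687, -0.0, -0.0]
contact_force: [0.7, 0.3, 0.2]
gripper_width: -0.0003
gripper_force: 0.0
```

View pics/s2.png

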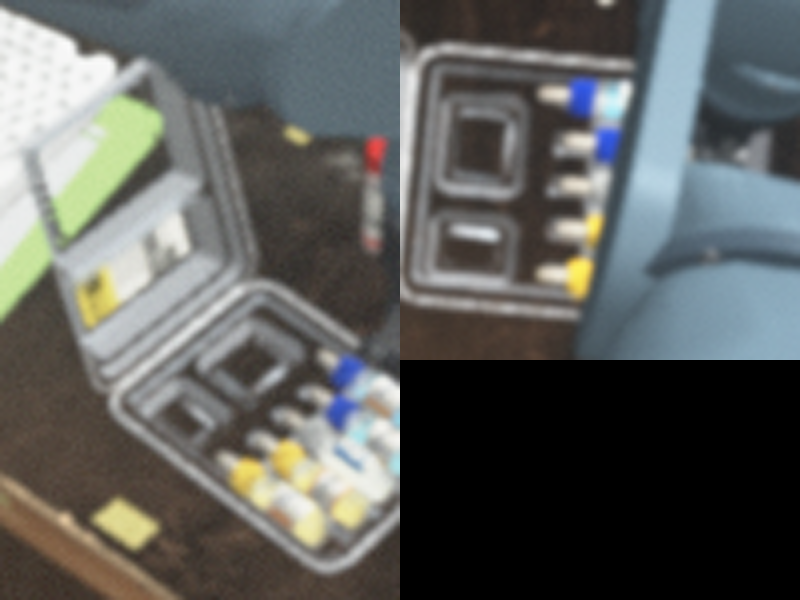

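The vial now lies in trough_b: blue cap at (350,370), dropper at (325,355) towards the hinge, in line with the others. Next I'll rise clear and go behind the lid.

```bash
python3 -m inch '[{"linear":[0,-0.005,0.035],"turn":0},{"linear":[0,0,0.045],"turn":0},{"linear":[0,0,0.045],"turn":0},{"linear":[0,0,0.045],"turn":0},{"linear":[0,0,0.045],"turn":0},{"linear":[0,0,0.015],"turn":0},{"linear":[-0.003,0.045,0],"turn":0},{"linear":[-0.005,0.045,0],"turn":0},{"linear":[-0.005,0.045,0],"turn":0},{"linear":[-0.005,0.045,0],"turn":0}]'
python3 -m inch '[{"linear":[-0.005,0.045,0],"turn":0},{"linear":[-0.005,0.045,0],"turn":0},{"linear":[-0.004,0.045,0],"turn":0},{"linear":[0,0.01,0],"turn":0},{"linear":[0,0,-0.04],"turn":0},{"linear":[0,0,-0.04],"turn":0},{"linear":[0,0,-0.037],"turn":0},{"linear":[0,0,0],"turn":0}]'
python3 - <<'E'
from h import *
im,d=robot.get_image("scene");im2,d=robot.get_image("top")
a=cv2.resize(im[140:290,215:345,::-1],None,fx=3,fy=3,interpolation=cv2.INTER_CUBIC);b=cv2.resize(im2[155:275,200:335,::-1],None,fx=3,fy=3,interpolation=cv2.INTER_CUBIC)
b=np.vstack([b,np.zeros((90,b.shape[1],3),np.uint8)]);cv2.imwrite('pics/s3.png',np.hstack([a,b]))
E
```

```text
time_s: 6.3
eef_pos: [0.5445, 0.1557, 0.3008]
tool_rot: [0.727, 0.687, -0.001, -0.001]
contact_force: [0.3, -0.4, -0.3]
gripper_width: -0.0003
gripper_force: 0.0
time_s: 7.3
eef_pos: [0.5288, 0.2977, 0.181]
tool_rot: [0.727, 0.687, -0.004, -0.002]
contact_force: [-0.9, -0.5, 0.0]
gripper_width: 0.0001
gripper_force: 0.0
```

View pics/s3.png

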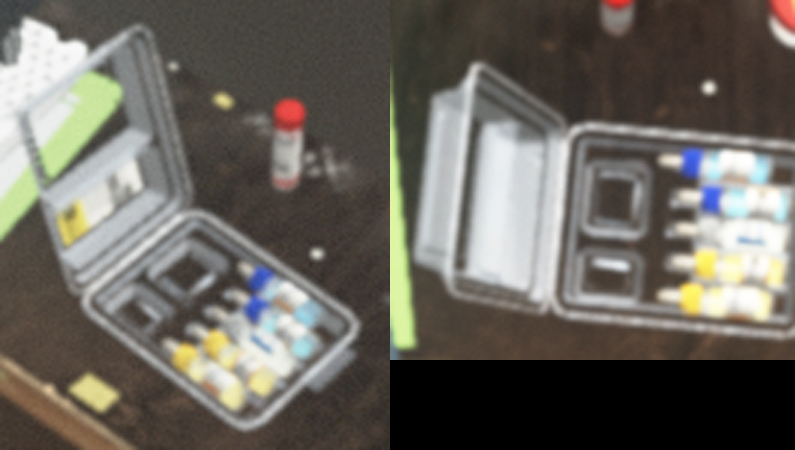

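The vial lies snugly in its trough at top-crop (740,165), and the lid and case haven't moved. Now I'll push the lid from behind along its arc.

```bash
python3 -m inch '[{"linear":[0,-0.02,0],"turn":0},{"linear":[0,-0.02,0],"turn":0},{"linear":[-0.001,-0.02,0.004],"turn":0},{"linear":[-0.001,-0.018,0.002],"turn":0},{"linear":[-0.001,-0.014,0.004],"turn":0},{"linear":[-0.001,-0.013,0.004],"turn":0},{"linear":[-0.001,-0.014,0.001],"turn":0},{"linear":[0,-0.014,0.001],"turn":0},{"linear":[0,0,0],"turn":0}]'
python3 - <<'E'
from h import *
im,d=robot.get_image("scene");im2,d=robot.get_image("top")
a=cv2.resize(im[140:290,215:345,::-1],None,fx=3,fy=3,interpolation=cv2.INTER_CUBIC);b=cv2.resize(im2[155:275,200:335,::-1],None,fx=3,fy=3,interpolation=cv2.INTER_CUBIC)
b=np.vstack([b,np.zeros((90,b.shape[1],3),np.uint8)]);cv2.imwrite('pics/s4.png',np.hstack([a,b]))
E
```

```text
time_s: 8.52
eef_pos: [0.5263, 0.1656, 0.2013]
tool_rot: [0.727, 0.687, -0.0, 0.0]
contact_force: [0.5, -0.6, -0.2]
gripper_width: -0.0002
gripper_force: 0.0
```

View pics/s4.png

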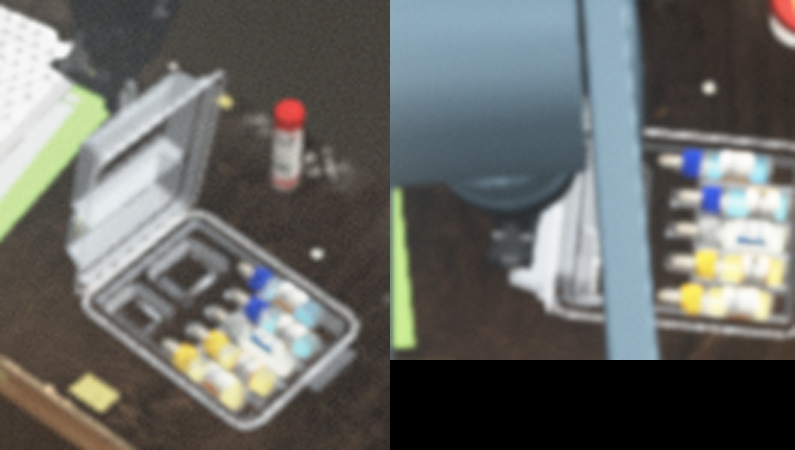

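The lid has come past upright to about 80°, and the case and vials haven't moved. I'll continue along the arc.

```bash
python3 -m inch '[{"linear":[-0.001,-0.014,-0.002],"turn":0},{"linear":[-0.001,-0.014,-0.002],"turn":0},{"linear":[-0.001,-0.014,-0.003],"turn":0},{"linear":[-0.001,-0.014,-0.004],"turn":0},{"linear":[-0.001,-0.013,-0.006],"turn":0},{"linear":[-0.001,-0.013,-0.006],"turn":0},{"linear":[-0.001,-0.012,-0.008],"turn":0},{"linear":[0,-0.012,-0.008],"turn":0},{"linear":[-0.001,-0.010,-0.010],"turn":0},{"linear":[0,-0.010,-0.010],"turn":0}]'
python3 -m inch '[{"linear":[-0.001,-0.008,-0.0115],"turn":0},{"linear":[0,-0.008,-0.0115],"turn":0},{"linear":[-0.001,-0.006,-0.0125],"turn":0},{"linear":[0,-0.006,-0.0125],"turn":0},{"linear":[0,-0.004,-0.009],"turn":0},{"linear":[0,0,0],"turn":0}]'
```

```text
time_s: 9.88
eef_pos: [0.5181, 0.0399, 0.1415]
tool_rot: [0.727, 0.687, -0.0, -0.0]
contact_force: [-0.2, -0.1, -0.3]
gripper_width: -0.0003
gripper_force: 0.0
time_s: 10.62
eef_pos: [0.5157, 0.0084, 0.0844]
tool_rot: [0.727, 0.687, -0.0, -0.001]
contact_force: [-0.3, 0.6, 0.4]
gripper_width: 0.0003
gripper_force: 0.0
```

```bash
python3 -m inch '[{"linear":[0,-0.004,-0.005],"turn":0},{"linear":[0,-0.003,-0.005],"turn":0},{"linear":[0,0,-0.003],"turn":0},{"linear":[0,0,0],"turn":0}]'
python3 -m inch '[{"linear":[0,0,-0.001],"turn":0},{"linear":[0,0,-0.001],"turn":0},{"linear":[0,0,0],"turn":0},{"linear":[0,0,0],"turn":0}]'
python3 - <<'E'
from h import *
im,d=robot.get_image("scene");im2,d=robot.get_image("top")
np.savez('pics/s5.npz',im=im)
a=cv2.resize(im[180:290,225:345,::-1],None,fx=5,fy=5,interpolation=cv2.INTER_CUBIC)
cv2.imwrite('pics/s5.png',a)
E
```

```text
time_s: 11.12
eef_pos: [0.5161, 0.0016, 0.0721]
tool_rot: [0.727, 0.687, -0.0, -0.0]
contact_force: [-0.1, -0.2, 0.4]
gripper_width: 0.0004
gripper_force: 0.0
time_s: 11.62
eef_pos: [0.5163, 0.0016, 0.0704]
tool_rot: [0.727, 0.687, 0.0, 0.0]
contact_force: [-0.3, -0.3, 0.5]
gripper_width: -0.0001
gripper_force: 0.0
```

View pics/s5.png

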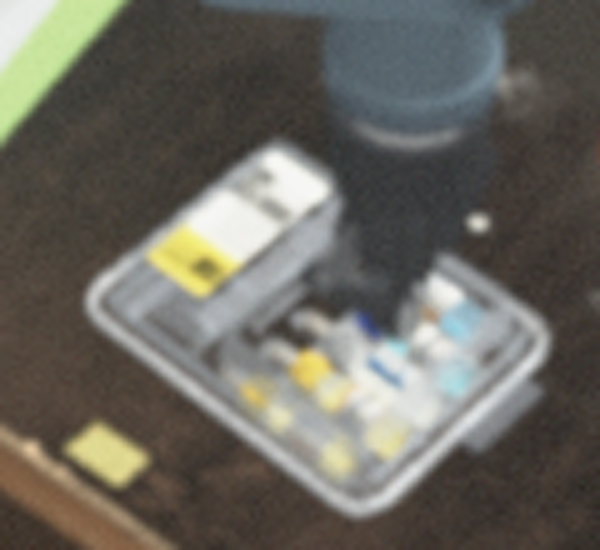

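The lid is almost shut, with the tip on the plate near (390,315). I'll lift slightly, move to the front edge of the plate and press in small steps.

```bash
python3 -m inch '[{"linear":[0,0,0.008],"turn":0},{"linear":[0,-0.014,0],"turn":0},{"linear":[0,0,-0.006],"turn":0},{"linear":[0,0,-0.002],"turn":0},{"linear":[0,0,-0.001],"turn":0},{"linear":[0,0,0],"turn":0}]'
for i in 1 ; do python3 -m inch '[{"linear":[0,0,-0.001],"turn":0},{"linear":[0,0,0],"turn":0}]'; done
python3 -m inch '[{"linear":[0,0,-0.001],"turn":0},{"linear":[0,0,0],"turn":0}]'
python3 -m inch '[{"linear":[0,0,-0.001],"turn":0},{"linear":[0,0,0],"turn":0}]'
```

```text
time_s: 12.48
eef_pos: [0.5161, -0.0123, 0.069]
tool_rot: [0.727, 0.687, -0.0, -0.0]
contact_force: [-0.1, -0.6, -0.1]
gripper_width: 0.0001
gripper_force: 0.0
time_s: 12.72
eef_pos: [0.5163, -0.0124, 0.0683]
tool_rot: [0.727, 0.687, 0.0, 0.0]
contact_force: [0.7, -0.4, -0.3]
gripper_width: -0.0
gripper_force: 0.0
time_s: 12.98
eef_pos: [0.5164, -0.0125, 0.0675]
tool_rot: [0.727, 0.687, 0.0, 0.0]
contact_force: [-1.1, 1.2, 1.4]
gripper_width: -0.0001
gripper_force: 0.7
time_s: 13.22
eef_pos: [0.5166, -0.0125, 0.0671]
tool_rot: [0.727, 0.687, 0.0, 0.0]
contact_force: [-3.2, 0.6, 6.7]
gripper_width: 0.0006
gripper_force: 4.0
```

Firm contact at about 7 N, with the tip ≈50 mm up, which matches the shut top height. I'll come clear and check.

```bash
python3 -m inch '[{"linear":[0,0,0.002],"turn":0},{"linear":[0,0,0.02],"turn":0},{"linear":[0,0,0.04],"turn":0},{"linear":[0,0,0.045],"turn":0},{"linear":[0,0,0.045],"turn":0},{"linear":[0,0,0.04],"turn":0},{"linear":[0.01,-0.045,0],"turn":0},{"linear":[0.01,-0.045,0],"turn":0},{"linear":[0.01,-0.045,0],"turn":0},{"linear":[0.01,-0.045,0],"turn":0}]'
python3 -m inch '[{"linear":[0,-0.045,0],"turn":0},{"linear":[0,-0.045,0],"turn":0},{"linear":[0,-0.03,0],"turn":0},{"linear":[0,0,0],"turn":0}]'
python3 - <<'E'
from h import *
np.set_printoptions(precision=4,suppress=True)
im,d=robot.get_image("scene");im2,d2=robot.get_image("top")
a=cv2.resize(im[150:300,215:345,::-1],None,fx=3,fy=3,interpolation=cv2.INTER_CUBIC);b=cv2.resize(im2[155:275,220:355,::-1],None,fx=3,fy=3,interpolation=cv2.INTER_CUBIC)
b=np.vstack([b,np.zeros((90,b.shape[1],3),np.uint8)]);cv2.imwrite('pics/s6.png',np.hstack([a,b]))
for n,dd in(("scene",d),("top",d2)):
    P=pts(n,dd)
    for y in(.12,.10,.08,.06,.04,.02,0,-.02,-.04,-.048):
        m=(abs(P[...,1]-y)<.005)&(abs(P[...,0]-.515)<.04);print(n,y,m.sum(),np.percentile(P[m][:,2],[25,50,75]) if m.any() else '')
E
```

```text
time_s: 14.48
eef_pos: [0.5563, -0.1938, 0.2581]
tool_rot: [0.727, 0.687, 0.0, -0.0]
contact_force: [0.2, -0.1, 0.3]
gripper_width: -0.0002
gripper_force: 0.0
time_s: 14.98
eef_pos: [0.5556, -0.3146, 0.2575]
tool_rot: [0.728, 0.686, -0.0, -0.0]
contact_force: [-0.1, -0.7, 0.1]
gripper_width: -0.0005
gripper_force: 0.0
scene 0.12 151 [-0.4462  0.0509  0.053 ]
scene 0.1 176 [-0.4563  0.0491  0.0529]
scene 0.08 279 [-0.4393  0.0334  0.0458]
scene 0.06 231 [-0.4885 -0.4529  0.0097]
scene 0.04 279 [-0.645  -0.5287 -0.477 ]
scene 0.02 308 [-0.6913 -0.5755 -0.499 ]
scene 0 151 [-0.758   0.02    0.0245]
scene -0.02 76 [-0.762  -0.7582 -0.751 ]
scene -0.04 187 [-0.7572  0.0048  0.0249]
scene -0.048 174 [-0.7571  0.0003  0.0187]
top 0.12 157 [0.0512 0.0525 0.0539]
top 0.1 137 [0.0514 0.0527 0.0537]
top 0.08 134 [0.0019 0.0351 0.045 ]
top 0.06 127 [0.0006 0.0155 0.0501]
top 0.04 143 [0.0066 0.0157 0.0207]
top 0.02 155 [0.0182 0.0217 0.0246]
top 0 133 [0.0207 0.0232 0.0253]
top -0.02 152 [0.0226 0.0252 0.0521]
top -0.04 103 [0.0032 0.0168 0.0201]
top -0.048 151 [-0.0004  0.0158  0.0196]
```

View pics/s6.png

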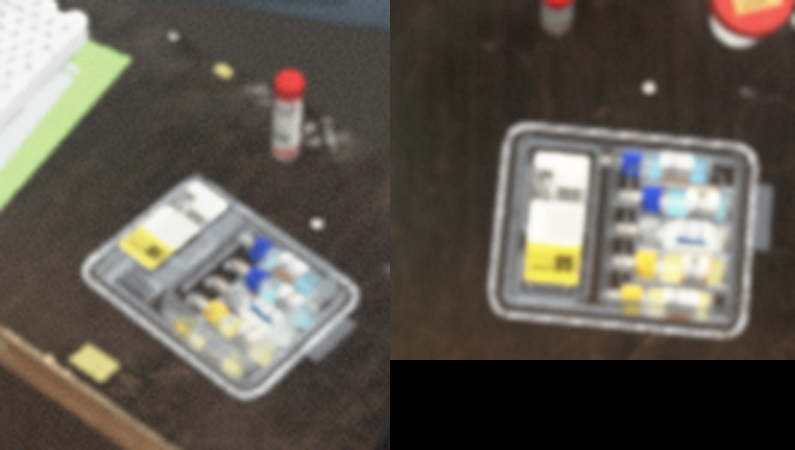

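The lid lies down over the base; all five vials are under it in line, and the case is in place. I'll average several depth frames to check whether the top is level.

```bash
python3 - <<'E'
from h import *
D=np.stack([robot.get_image("top")[1] for _ in range(20)])
P=pts("top",np.median(D,0))
q=P.reshape(-1,3);c=(q[:,:2]-[.5175,.0445]);s=.107-(c@[.055,.9985]);t=c@[-.9985,.055];z=q[:,2]
for a,b in((25,45),(45,65),(65,90),(90,120),(120,150),(150,170),(170,180),(195,201)):
    m=(s*1e3>a)&(s*1e3<b)&(abs(t)<.054)
    if a>190: m&=(z>.012)&(z<.03)
    else: m&=(z>.046)&(z<.058)
    print(a,b,m.sum(),np.round(np.median(z[m])*1e3,2) if m.any() else '')
for a,b in ((-1,3),(196,201)):
    m=(s*1e3>a)&(s*1e3<b)&(abs(t)<.06)&(z>.012)&(z<.03);print('rim',a,m.sum(),np.median(z[m]))
m=(abs(s-.25)<.02)&(abs(t)<.05);print('desk front',np.median(z[m]))
m=(abs(s+.05)<.02)&(abs(t)<.05);print('desk rear',np.median(z[m]));print(robot.get_obs()['time_s'])
E
```

```text
25 45 392 52.51
45 65 392 52.48
65 90 140 52.35
90 120 69 51.2
120 150 34 51.58
150 170 72 52.07
170 180 32 53.27
195 201 75 19.19
rim -1 54 0.02018814472545976
rim 196 82 0.01917461055463744
desk front -0.00042391656083872104
desk rear -0.0004832933441734056
16.075
```

The top is level within noise and the flange sits at about 19–20 mm, so the case is shut. The arm is clear, so I'm handing in.

```bash
python3 -c "
from bench import robot
print(robot.job_done())"
```

```text
the job is handed in; nothing more can be done
None
```

The job is handed in at about 16 s: the standing vial was pushed over and lies in trough_b with its dropper towards the hinge, the lid was pushed over from behind and pressed down at the front with about 7 N, depth readings show it shut to within about 1 mm, and the arm is clear.

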